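# Put the washed chopping boards away in order of size

### The job

The four washed chopping boards stand in the draining rack in no particular order. Put them away in the bamboo board stand in order of size, the smallest in the short front slot up to the largest in the long back slot, each with its foot down in its slot and leaning back on the wire behind it. Leave the salt shaker, the spice jar and the espresso cup standing where they are.

Things in the scene. Friction and masses are not known exactly. Their poses are not given: they have to be found in the camera images.
- board_red: red plastic chopping board, the smallest of four, 105 mm wide, 96 mm high and 12 mm thick, standing upright on its long edge. Origin: centre of its foot; x through its thickness, y along its width, z up to its top edge (96 mm up). Either face may be in front.
- board_yellow: yellow plastic chopping board, the second smallest of four, 130 mm wide, 118 mm high and 12 mm thick, standing upright on its long edge. Origin: centre of its foot; x through its thickness, y along its width, z up to its top edge (118 mm up). Either face may be in front.
- board_green: green plastic chopping board, the second largest of four, 155 mm wide, 140 mm high and 12 mm thick, standing upright on its long edge. Origin: centre of its foot; x through its thickness, y along its width, z up to its top edge (140 mm up). Either face may be in front.
- board_blue: blue plastic chopping board, the largest of four, 180 mm wide, 162 mm high and 12 mm thick, standing upright on its long edge. Origin: centre of its foot; x through its thickness, y along its width, z up to its top edge (162 mm up). Either face may be in front.
- stand: bamboo block 226 (x) by 210 (y) by 32 mm, fixed; origin under its centre, x from front to back. Slots along y, centred at y = 0 and x = -83, -29, 25, 79 mm, are 26 mm wide and 14 mm longer than their boards. Floors, 10 mm up at mid slot, slope 14 degrees down to the back. Leaning wires behind the slots, tops 78, 89, 101, 113 mm up: a board let go tips back 9 to 20 degrees onto its wire.
- drainer: draining rack, grey tray 226 (x) by 206 (y) mm with pairs of steel wire hoops 58 mm high, fixed; origin under its centre, x front to back. The boards stand in it square to x, feet 8 mm up, at x = -81, -27, 27, 81 mm in any order, with about 4 mm play between their hoops.
- salt: glass salt shaker with grey cap, 44 mm across, 90 mm high, standing on the worktop; a bystander. Origin: centre of its underside.
- spice: spice jar with black cap and green label, 41 mm across, 105 mm high, standing on the worktop; a bystander. Origin: centre of its underside.
- cup: white espresso cup, brown inside, 62 by 92 mm with handle, 51 mm high, standing on the worktop; a bystander. Origin: centre of its underside.

How it is judged:
By the outcome, as a careful person would: the job done as asked, in the order asked, and still so for the second after the job is handed in, with the robot touching nothing.
It also fails if it takes over 131 s, if anything falls off the work surface, if the arm or the gripper's body presses on something with over 40 N, if the wrist force passes 120 N, or if a joint passes its speed limit or range.

### The arm

A 6-joint arm with a two-finger parallel gripper is mounted at the origin on a cart in front of the work surface, level with it; the furniture and walls round the work are solid. World frame = base frame: x ahead of the robot, y to its left, z up, the work surface at z = 0. Lengths are in m, angles in rad, forces in N, time in s.
With the tool pointing down it reaches from about 0.3 to 0.775 m from the base axis. Payload 14.6 kg.
Tool frame: the origin (TCP) lies midway between the tips of the shut fingers; the grasp point (between the pads) lies 19 mm behind it; z points along the fingers, y is the line along which they close (so a half turn about z gives the same grasp; the last joint's range is limited). The gripper opens to 94 mm and grips with 3 to 60 N. Pads are 16 mm wide; open, the fingers measure 119 mm over their backs; the gripper's body (75 mm by 177 mm) begins 78 mm behind the grasp point.
Start: joints at [-1.391, 0.3, 1.521, -0, 1.321, -0.067], TCP at [0.134, -0.533, 0.205] pointing down, gripper open.
Joint ranges: [-3.03, 3.03], [-0.79, 2.21], [0.23, 2.52], [-1.04, 4.18], [0, 3.07], [-2.55, 2.55]. Speed limits (rad/s): [2.22, 2.22, 2.57, 3.14, 3.14, 3.14].

### API

Orientations are given as [roll, pitch, yaw] about the fixed x, y, z axes, in that order (R = Rz(yaw) Ry(pitch) Rx(roll)).
In Python, from station import telemetry, optics, ctrl gives the robot as it stands.
- The arm moves only by the tool carry_out, never from a script. Its argument "plan" is a list that holds one entry, the list of rows, each a list of 7 numbers: the shift along the tool's x, y, z in mm, then the turn, a rotation vector about the tool's x, y, z in rad, then the finger opening in mm, from 0 to 94. A call has 1 to 20 rows; each row shifts and turns the commanded pose from where the row before left it, along the tool's axes as they then stand; what a row does not reach is not made up. A row lasts 1/12 s, in which the tool goes at most 41.7 mm and 7.16 degrees, less where a joint would pass 70% of its speed; a pose out of reach is approached as far as the arm can. A call with a gripper value outside its range is refused whole. The fingers move at their own pace and stop on an object; "squeeze" is the grip in N (left out, the last holds). Time passes only in rows, so rows that do not move let the fingers close. It gives the time, the measured TCP pose, the force, the opening and the grip force at its end, in the units of the state.
- telemetry.get_obs(): the state, without advancing time (a new reading comes with each control period).
- optics.camera(name): name is "scene" or "top" or "wrist"; returns a dict with "pixels" (420x560x3 uint8, red, green, blue), "intrinsics" (3x3 intrinsics, pixels), "origin" and "rotation" of the camera in the world. Camera axes: x right, y down, z forward; pixel columns grow to the right and rows downward; lengths in m; the calibration is good to about 2 mm. A picture is of the moment at which its call begins. There is no depth.
- ctrl.hand_in(): hands the job in; it is judged then, once.
The state is a dict: "time_s": time; "qpos": joint angles; "joint_vel": joint speeds; "tau": joint torques, N m; "ee_pos": TCP position; "eef_rot": TCP orientation; "force": force on the tool from outside, world axes, zero at the start; "moment": the same for the moment, N m; "grip_width": finger opening in m; "grip_force": force on a finger pad.
Only numpy, scipy, OpenCV 4.12 (cv2) and the standard library are available. Lean on these libraries where they do the work, as an engineer would, in place of code of your own. Each camera call takes 0.05 s, during which the arm holds its last target. There are 200 camera calls.

## Working session

There is one attempt and no reset: what is moved stays moved. The work goes in short steps, Python scripts to look and compute and a tool call to move; the robot and the scene stay as the last step left them, time stands still between calls to the robot, and variables do not carry over. Pictures are saved under pics/ and viewed, at most 14 in all, crops included, and the job is handed in when it is done.

Besides the shell and the picture viewer there is one more tool, called after "Request:" as name(argument=value, ...), one argument or row to a line, values as JSON. carry_out: Moves the arm, as the interface text tells. Its arguments: {"type":"object","properties":{"plan":{"type":"array","items":{"type":"array","items":{"type":"array","items":{"type":"number"}}}},"squeeze":{"type":"number"}},"required":["plan"]}

```bash
ls; mkdir -p pics; python3 - <<'E'
from station import telemetry, optics, ctrl
import cv2, numpy as np, pickle
o=telemetry.get_obs(); print({k:np.round(v,3) for k,v in o.items()})
for n in("scene","top"):
    c=optics.camera(n); cv2.imwrite(f"pics/{n}0.png",c["pixels"][:,:,::-1]); pickle.dump(c,open(f"{n}0.pkl","wb"))
    print(n,c["intrinsics"],c["origin"],c["rotation"])
E
```

```text
pics
{'time_s': np.float64(0.0), 'qpos': array([-1.391,  0.3  ,  1.522,  0.   ,  1.321, -0.067]), 'joint_vel': array([ 0.001, -0.   ,  0.001,  0.   ,  0.   ,  0.001]), 'tau': array([ 0.0000e+00, -5.3181e+01, -3.5274e+01,  7.1000e-02,  2.4000e-02,
       -0.0000e+00]), 'ee_pos': array([ 0.134, -0.533,  0.205]), 'eef_rot': array([-3.14 , -0.   ,  0.247]), 'force': array([-0.821,  0.349,  0.891]), 'moment': array([ 0.018,  0.003, -0.016]), 'grip_force': np.float64(0.0), 'grip_width': np.float64(0.094)}
scene [[507.26183623   0.         274.02433006]
 [  0.         507.26183623 206.0686429 ]
 [  0.           0.           1.        ]] [ 0.63158645 -0.49613255  0.88435175] [-2.60154322  0.00619272  0.24822014]
top [[433.55413328   0.         277.38010348]
 [  0.         433.55413328 205.74239733]
 [  0.           0.           1.        ]] [0.44437676 0.00097095 0.95875252] [-3.07995827e+00 -2.83082081e-03 -1.59947030e+00]
```

View pics/scene0.png

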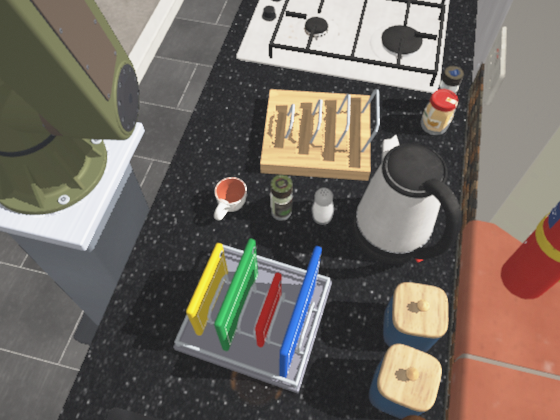

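View pics/top0.png

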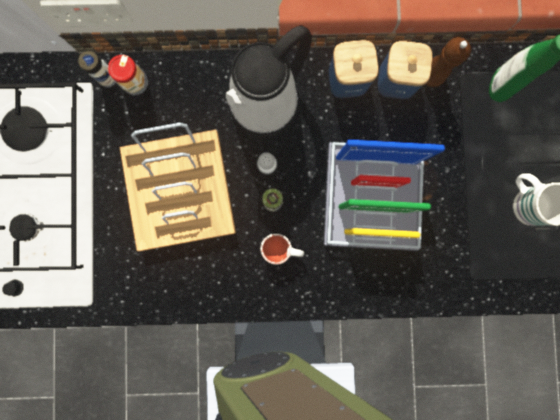

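```bash
cat > h.py <<'E'
import cv2, numpy as np, pickle
from scipy.spatial.transform import Rotation as R
def rays(c,uv):
    uv=np.atleast_2d(uv).astype(float); K=np.array(c["intrinsics"])
    d=np.c_[uv,np.ones(len(uv))]@np.linalg.inv(K).T
    r=np.array(c["rotation"]); M=R.from_euler("xyz",r).as_matrix() if r.ndim==1 else r
    return d@M.T
def onz(c,uv,z):
    d=rays(c,uv); o=np.array(c["origin"]); return o+d*((z-o[2])/d[:,2])[:,None]
HUE={"red":[(0,6),(174,180)],"yellow":[(22,34)],"green":[(50,80)],"blue":[(104,125)]}
H={"red":.096,"yellow":.118,"green":.140,"blue":.162}
W={"red":.105,"yellow":.130,"green":.155,"blue":.180}
def mask(c,n,box):
    hsv=cv2.cvtColor(c["pixels"],cv2.COLOR_RGB2HSV); m=0
    for a,b in HUE[n]: m=m|cv2.inRange(hsv,(a,130,60),(b,255,255))
    q=np.zeros_like(m); x0,y0,x1,y1=box; q[y0:y1,x0:x1]=m[y0:y1,x0:x1]; return q
E
python3 - <<'E'
from h import *
c=pickle.load(open("top0.pkl","rb"))
im=c["pixels"][:,:,::-1]
a=cv2.resize(im[130:256,318:450],None,fx=4.5,fy=4.5,interpolation=cv2.INTER_CUBIC)
cv2.imwrite("pics/dr.png",a)
a=cv2.resize(im[115:257,112:242],None,fx=4,fy=4,interpolation=cv2.INTER_CUBIC)
cv2.imwrite("pics/st.png",a)
hsv=cv2.cvtColor(c["pixels"],cv2.COLOR_RGB2HSV)
for n in H:
    m=mask(c,n,(318,130,450,256)); p=cv2.findNonZero(m)
    b=cv2.boxPoints(cv2.minAreaRect(p)); print(n,len(p),b.round(1).tolist())
    print(onz(c,b,.008+H[n])[:,:2].round(3).tolist())
# stand bamboo
m=cv2.inRange(hsv,(10,60,120),(25,200,255)); q=np.zeros_like(m); q[115:257,112:242]=m[115:257,112:242]
q=cv2.morphologyEx(q,cv2.MORPH_OPEN,np.ones((3,3)))
k=max(cv2.findContours(q,0,2)[0],key=cv2.contourArea); r=cv2.minAreaRect(k);b=cv2.boxPoints(r)
w=onz(c,b,.032)[:,:2]; print("stand",b.round(1).tolist(),w.round(3).tolist(),w.mean(0))
for i in range(4): print(np.linalg.norm(w[i]-w[i-1]),np.degrees(np.arctan2(*(w[i]-w[i-1])[::-1])))
E
```

```text
red 506 [[350.8999938964844, 184.0], [351.3999938964844, 174.3000030517578], [410.1000061035156, 177.1999969482422], [409.70001220703125, 186.89999389648438]]
[[0.536, -0.15], [0.555, -0.152], [0.546, -0.268], [0.527, -0.266]]
yellow 471 [[344.79998779296875, 233.39999389648438], [345.20001220703125, 226.6999969482422], [419.29998779296875, 231.10000610351562], [418.8999938964844, 237.8000030517578]]
[[0.439, -0.131], [0.452, -0.132], [0.439, -0.274], [0.426, -0.272]]
green 554 [[339.8999938964844, 207.1999969482422], [340.29998779296875, 198.60000610351562], [430.20001220703125, 202.3000030517578], [429.79998779296875, 210.89999389648438]]
[[0.488, -0.12], [0.504, -0.121], [0.493, -0.29], [0.476, -0.288]]
blue 1854 [[335.8999938964844, 158.89999389648438], [336.8999938964844, 137.6999969482422], [445.20001220703125, 143.0], [444.20001220703125, 164.1999969482422]]
[[0.576, -0.113], [0.615, -0.116], [0.6, -0.315], [0.561, -0.311]]
stand [[116.9000015258789, 146.5], [216.60000610351562, 128.1999969482422], [235.8000030517578, 233.10000610351562], [136.1999969482422, 251.39999389648438]] [[0.639, 0.339], [0.673, 0.123], [0.445, 0.087], [0.413, 0.3]] [0.54274431 0.21227597]
0.23006643822949865 9.908418227611856
0.21831480469081618 -81.04317949271284
0.23078173059952847 -170.8910130570704
0.2151081237674809 98.75806138277753
```

View pics/dr.png

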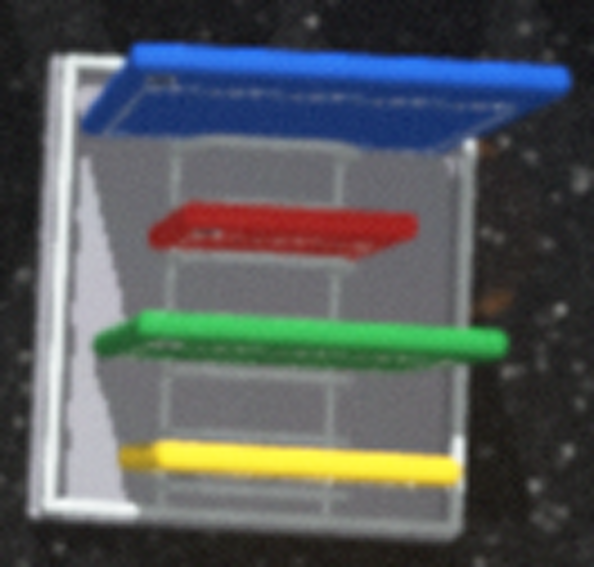

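View pics/st.png

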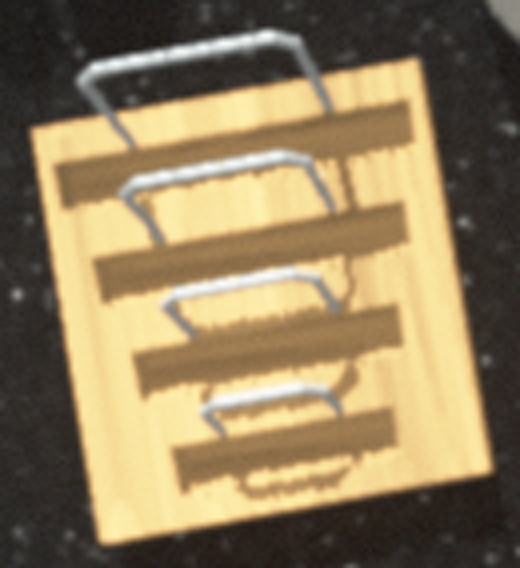

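```bash
python3 - <<'E'
from h import *
c=pickle.load(open("top0.pkl","rb"))
E={"blue":[(130,53),(570,79)],"red":[(180,210),(418,224)],"green":[(139,322),(508,344)],"yellow":[(156,455),(462,470)]}
for n,e in E.items():
    w=onz(c,np.array(e)/4.5+[318-.4,130-.4],.008+H[n])[:,:2]; d=w[0]-w[1]
    print(n,w.mean(0).round(4),"len",np.linalg.norm(d).round(3),"yaw",np.degrees(np.arctan2(-d[0],d[1])).round(2))
S=[[(174,450),(393,408),(397,445),(183,491)],[(133,356),(399,308),(403,346),(140,396)],[(94,262),(403,204),(408,243),(103,300)],[(57,167),(410,102),(412,140),(66,206)]]
P=[];Q=[]
for s,x,l in zip(S,[-83,-29,25,79],[119,144,169,194]):
    w=onz(c,np.array(s)/4+[112-.4,115-.4],.032)[:,:2]; P+=list(w)
    Q+=[(x/1e3+a*.013,b*l/2e3) for a,b in((1,1),(1,-1),(-1,-1),(-1,1))]
w=onz(c,np.array([(31,128),(418,58),(494,470),(103,546)])/4+[111.6,114.6],.032)[:,:2]
print("outline centre",w.mean(0))
P,Q=np.array(P),np.array(Q); p,q=P-P.mean(0),Q-Q.mean(0)
a=np.arctan2((q[:,0]*p[:,1]-q[:,1]*p[:,0]).sum(),(q*p).sum()); M=np.array([[np.cos(a),-np.sin(a)],[np.sin(a),np.cos(a)]])
t=P.mean(0)-M@Q.mean(0); print("stand",t,np.degrees(a),"res",(P-(Q@M.T+t)).std(0))
for x in(-83,-29,25,79): print(M@[x/1e3,0]+t)
for n,uv in{"salt":(267,162),"spice":(273,199),"cup":(276,250),"kettlefront":(265,131)}.items(): print(n,onz(c,uv,.08)[0,:2].round(3))
E
```

```text
blue [ 0.6001 -0.223 ] len 0.18 yaw -5.03
red [ 0.5465 -0.2161] len 0.105 yaw -5.01
green [ 0.4924 -0.213 ] len 0.154 yaw -5.05
yellow [ 0.4386 -0.2102] len 0.131 yaw -4.44
outline centre [0.54286941 0.21098143]
stand [0.54371758 0.21158259] 9.020300391979681 res [0.00244996 0.0013851 ]
[0.46174405 0.19856948]
[0.51507623 0.20703584]
[0.5684084 0.2155022]
[0.62174058 0.22396856]
salt [0.589 0.016]
spice [0.512 0.005]
cup [0.409 0.002]
kettlefront [0.653 0.018]
```

Request:
carry_out(
  plan=[
    [[0,0,-10,0,0,-0.1236,36],[0,0,-10,0,0,-0.1236,36],[0,0,-10,0,0,-0.1236,36],[0,0,-10,0,0,-0.1236,36],[0,0,-10,0,0,-0.1236,36],[0,0,-10,0,0,-0.1236,36],[0,0,-10,0,0,-0.1236,36],[0,0,-10,0,0,-0.1236,36],[0,0,-10,0,0,-0.1236,36],[0,0,-10,0,0,-0.1236,36],[21.8,27.3,0,0,0,0,36],[21.8,27.3,0,0,0,0,36],[21.8,27.3,0,0,0,0,36],[21.8,27.3,0,0,0,0,36],[21.8,27.3,0,0,0,0,36],[21.8,27.3,0,0,0,0,36],[21.8,27.3,0,0,0,0,36],[21.8,27.3,0,0,0,0,36],[21.8,27.3,0,0,0,0,36],[21.8,27.3,0,0,0,0,36]],
  ],
)

```text
time_s: 1.77
ee_pos: [0.4267, -0.3388, 0.3052]
eef_rot: [-3.141, -0.0, 1.483]
force: [-1.1, -0.0, -0.0]
grip_width: 0.0361
grip_force: 0.0
```

Request:
carry_out(
  plan=[
    [[21.8,27.3,0,0,0,0,36],[21.8,27.3,0,0,0,0,36],[21.8,27.3,0,0,0,0,36],[21.8,27.3,0,0,0,0,36],[21.8,27.3,0,0,0,0,36],[21.8,27.3,0,0,0,0,36],[0,0,0,0,0,0,36],[0,0,0,0,0,0,36],[0,0,0,0,0,0,36]],
  ],
)

```text
time_s: 2.52
ee_pos: [0.5998, -0.2245, 0.305]
eef_rot: [-3.141, -0.0, 1.483]
force: [-0.0, 0.3, 0.5]
grip_width: 0.036
grip_force: 0.0
```

Request:
carry_out(
  plan=[
    [[0,0,25,0,0,0,36],[0,0,25,0,0,0,36],[0,0,25,0,0,0,36],[0,0,25,0,0,0,36],[0,0,20,0,0,0,36],[0,0,20,0,0,0,36],[0,0,13,0,0,0,36],[0,0,10,0,0,0,36],[0,0,0,0,0,0,36],[0,0,0,0,0,0,36],[0,0,0,0,0,0,0],[0,0,0,0,0,0,0],[0,0,0,0,0,0,0],[0,0,0,0,0,0,0],[0,0,0,0,0,0,0],[0,0,0,0,0,0,0]],
  ],
  squeeze=35,
)

```text
time_s: 3.85
ee_pos: [0.5999, -0.2243, 0.143]
eef_rot: [-3.141, 0.0, 1.483]
force: [-4.2, 1.1, 5.4]
grip_width: 0.0117
grip_force: 35.0
```

Request:
carry_out(
  plan=[
    [[0,0,-8,0,0,0,0],[0,0,-15,0,0,0,0],[0,0,-25,0,0,0,0],[0,0,-25,0,0,0,0],[0,0,-25,0,0,0,0],[0,0,-25,0,0,0,0],[0,0,-25,0,0,0,0],[0,0,-25,0,0,0,0],[0,0,-17,0,0,0,0],[15.2,-12.9,0,0,0,0,0],[25,-21.4,0,0,0,0,0],[25,-21.4,0,0,0,0,0],[25,-21.4,0,0,0,0,0],[25,-21.4,0,0,0,0,0],[25,-21.4,0,0,0,0,0],[25,-21.4,0,0,0,0,0],[25,-21.4,0,0,0,0,0],[19.3,-16.3,0,0,0,0,0],[0,0,0,0,0,0,0],[0,0,0,0,0,0,0]],
  ],
)

```text
time_s: 5.52
ee_pos: [0.4399, 0.0009, 0.3331]
eef_rot: [3.14, -0.0, 1.485]
force: [-0.5, -0.7, -3.8]
grip_width: 0.0112
grip_force: 35.0
```

Request:
carry_out(
  plan=[
    [[0,0,0,0,0,-0.1215,0],[0,0,0,0,0,-0.1215,0],[23.8,0,0,0,0,0,0],[23.8,0,0,0,0,0,0],[23.8,0,0,0,0,0,0],[23.8,0,0,0,0,0,0],[23.8,0,0,0,0,0,0],[23.8,0,0,0,0,0,0],[23.8,0,0,0,0,0,0],[23.8,0,0,0,0,0,0],[0,23,0,0,0,0,0],[0,23,0,0,0,0,0],[0,23,0,0,0,0,0],[0,23,0,0,0,0,0],[0,23,0,0,0,0,0],[0,23,0,0,0,0,0],[0,23,0,0,0,0,0],[0,23,0,0,0,0,0],[0,23,0,0,0,0,0],[0,23,0,0,0,0,0]],
  ],
)

```text
time_s: 7.18
ee_pos: [0.6399, 0.223, 0.3315]
eef_rot: [-3.141, 0.0, 1.725]
force: [-0.1, 0.5, -2.5]
grip_width: 0.012
grip_force: 35.0
```

Request:
carry_out(
  plan=[
    [[0,0,0,0.12,0,0,0],[0,0,0,0,0,0,0],[0,0,0,0,0,0,0],[0,0,0,0,0,0,0]],
  ],
)

```text
time_s: 7.52
ee_pos: [0.6385, 0.2234, 0.3322]
eef_rot: [-3.025, -0.0, 1.725]
force: [-1.2, -0.0, -2.9]
grip_width: 0.0117
grip_force: 35.0
```

```bash
python3 - <<'E'
from h import *
from station import optics
ims=[]
for n in("scene","wrist"):
    c=optics.camera(n); ims.append(c["pixels"][:,:,::-1]); pickle.dump(c,open(n+"1.pkl","wb"))
cv2.imwrite("pics/b1.png",cv2.resize(np.hstack([ims[0][60:340,180:460],ims[1][:, :][70:350,140:420]]),None,fx=1.42,fy=1.42))
E
```

```text
(no output)
```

View pics/b1.png

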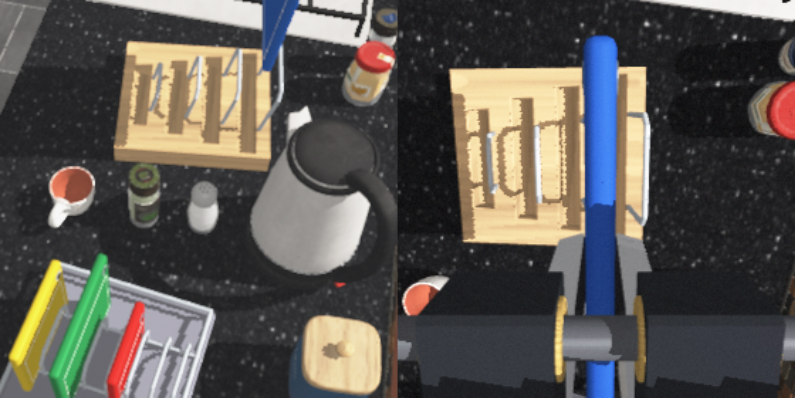

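Request:
carry_out(
  plan=[
    [[1.5,1.4,20.7,0,0,0,0],[0,2.4,20.7,0,0,0,0],[0,2.4,20.7,0,0,0,0],[0,2.4,20.7,0,0,0,0],[0,2.4,20.7,0,0,0,0],[0,2.4,20.7,0,0,0,0],[0,2.4,20.7,0,0,0,0],[0,1.2,10,0,0,0,0],[0,1.2,10,0,0,0,0],[0,1.2,10,0,0,0,0],[0,0.6,5,0,0,0,0],[0,0,0,0,0,0,0],[0,0,0,0,0,0,0]],
  ],
)

```text
time_s: 8.7
ee_pos: [0.6364, 0.2251, 0.152]
eef_rot: [-3.022, -0.0, 1.726]
force: [-0.3, 0.2, -2.7]
grip_width: 0.0118
grip_force: 35.0
```

```bash
python3 - <<'E'
from h import *
from station import optics
ims=[]
for n in("scene","wrist"):
    c=optics.camera(n); ims.append(c["pixels"][:,:,::-1])
cv2.imwrite("pics/b2.png",cv2.resize(np.hstack([ims[0][40:240,230:430],ims[1][40:240,220:420]]),None,fx=2,fy=2))
E
```

```text
(no output)
```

View pics/b2.png

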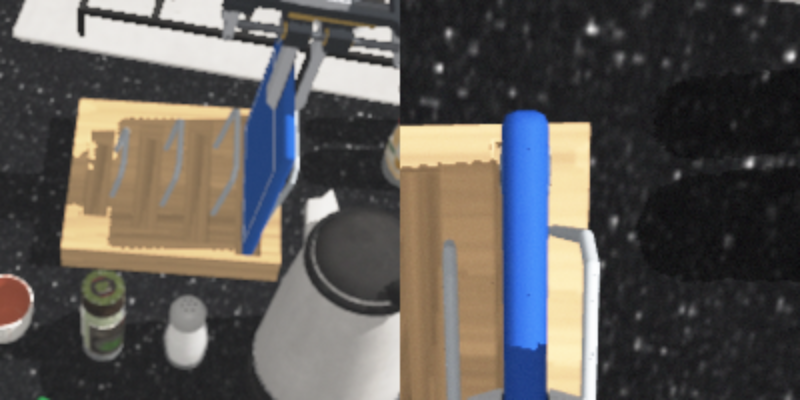

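Request:
carry_out(
  plan=[
    [[0,0.4,3,0,0,0,0],[0,0.2,2,0,0,0,0],[0,0,0,0,0,0,0],[0,0,0,0,0,0,16],[0,0,0,0,0,0,22],[0,0,0,0,0,0,30],[0,0,0,0,0,0,36],[0,0,0,0,0,0,36],[0,0,0,0,0,0,36],[0,0,0,0,0,0,36]],
  ],
)

```text
time_s: 9.63
ee_pos: [0.6363, 0.225, 0.1466]
eef_rot: [-3.022, -0.0, 1.726]
force: [0.6, 0.2, 1.4]
grip_width: 0.036
grip_force: 0.3
```

Request:
carry_out(
  plan=[
    [[0,0,-10,0,0,0,36],[0,0,-20,0,0,0,36],[0,0,-25,0,0,0,36],[0,0,-30,0,0,0,36],[0,0,-35,0,0,0,36],[0,0,-35,0,0,0,36],[0,0,-35,0,0,0,36],[0,0,0,-0.12,0,0,36],[0,-33.2,0,0,0,0,36],[0,-33.2,0,0,0,0,36],[0,-33.2,0,0,0,0,36],[0,-33.2,0,0,0,0,36],[0,-33.2,0,0,0,0,36],[0,-33.2,0,0,0,0,36],[0,-33.2,0,0,0,0,36]],
  ],
)

```text
time_s: 10.88
ee_pos: [0.4275, 0.1923, 0.3385]
eef_rot: [-3.131, -0.0, 1.726]
force: [0.1, 0.4, 1.9]
grip_width: 0.0356
grip_force: 0.0
```

Request:
carry_out(
  plan=[
    [[-37.3,0,0,0,0,0,36],[-37.3,0,0,0,0,0,36],[-37.3,0,0,0,0,0,36],[-37.3,0,0,0,0,0,36],[-37.3,0,0,0,0,0,36],[-37.3,0,0,0,0,0,36],[-37.3,0,0,0,0,0,36],[-37.3,0,0,0,0,0,36],[-37.3,0,0,0,0,0,36],[-37.3,0,0,0,0,0,36],[-37.3,0,0,0,0,0,36],[0,0,0,0,0,0.1215,36],[0,0,0,0,0,0.1215,36],[0,0,0,0,0,0,36],[0,0,0,0,0,0,36]],
  ],
)

```text
time_s: 12.13
ee_pos: [0.4925, -0.2126, 0.3384]
eef_rot: [-3.131, 0.003, 1.486]
force: [0.4, 1.0, -0.7]
grip_width: 0.036
grip_force: 0.0
```

```bash
python3 - <<'E'
from h import *
from station import optics
ims=[]
for n in("scene","top"):
    c=optics.camera(n); ims.append(c["pixels"][:,:,::-1])
cv2.imwrite("pics/b3.png",cv2.resize(np.hstack([ims[0][50:250,230:430],ims[1][80:280,90:290]]),None,fx=2,fy=2))
E
```

```text
(no output)
```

View pics/b3.png

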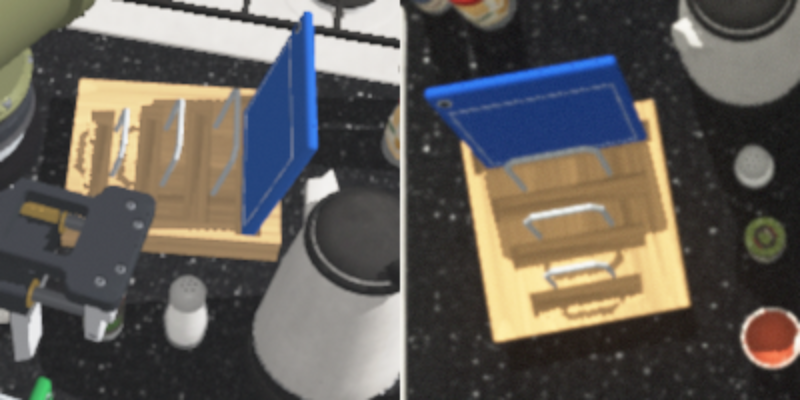

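Request:
carry_out(
  plan=[
    [[0,0,20,-0.01,0,0,36],[0,0,28,0,0,0,36],[0,0,30,0,0,0,36],[0,0,30,0,0,0,36],[0,0,30,0,0,0,36],[0,0,30,0,0,0,36],[0,0,20,0,0,0,36],[0,0,15,0,0,0,36],[0,0,10,0,0,0,36],[0,0,5,0,0,0,36],[0,0,0,0,0,0,36],[0,0,0,0,0,0,36],[0,0,0,0,0,0,0],[0,0,0,0,0,0,0],[0,0,0,0,0,0,0],[0,0,0,0,0,0,0],[0,0,0,0,0,0,0],[0,0,0,0,0,0,0]],
  ],
)

```text
time_s: 13.73
ee_pos: [0.4919, -0.2132, 0.1201]
eef_rot: [-3.14, 0.003, 1.483]
force: [-3.0, 0.7, 5.1]
grip_width: 0.012
grip_force: 35.0
```

Request:
carry_out(
  plan=[
    [[0,0,-8,0,0,0,0],[0,0,-15,0,0,0,0],[0,0,-25,0,0,0,0],[0,0,-25,0,0,0,0],[0,0,-25,0,0,0,0],[0,0,-25,0,0,0,0],[0,0,-25,0,0,0,0],[0,0,-17,0,0,0,0],[20,0,0,0,0,0,0],[25,0,0,0,0,0,0],[25,0,0,0,0,0,0],[25,0,0,0,0,0,0],[25,0,0,0,0,0,0],[25,0,0,0,0,0,0],[25,0,0,0,0,0,0],[20,0,0,0,0,0,0],[10,0,0,0,0,0,0],[0,0,0,0,0,0,0]],
  ],
)

```text
time_s: 15.23
ee_pos: [0.5099, -0.0121, 0.2843]
eef_rot: [-3.14, 0.002, 1.485]
force: [0.1, -0.5, -2.3]
grip_width: 0.0119
grip_force: 35.0
```

Request:
carry_out(
  plan=[
    [[0,0,0,0,0,-0.1215,0],[0,0,0,0,0,-0.1215,0],[27,0,0,0,0,0,0],[27,0,0,0,0,0,0],[27,0,0,0,0,0,0],[27,0,0,0,0,0,0],[27,0,0,0,0,0,0],[27,0,0,0,0,0,0],[27,0,0,0,0,0,0],[27,0,0,0,0,0,0],[0,21.3,0,0,0,0,0],[0,21.3,0,0,0,0,0],[0,21.3,0,0,0,0,0],[0,21.3,0,0,0,0,0],[0,21.3,0,0,0,0,0],[0,0,0,0.06,0,0,0],[0,0,0,0.06,0,0,0],[0,0,0,0,0,0,0],[0,0,0,0,0,0,0]],
  ],
)

```text
time_s: 16.82
ee_pos: [0.5825, 0.2153, 0.2826]
eef_rot: [-3.02, 0.003, 1.725]
force: [0.8, -0.3, -3.1]
grip_width: 0.0118
grip_force: 35.0
```

Request:
carry_out(
  plan=[
    [[2.4,1.9,20,0,0,0,0],[0,2.4,20,0,0,0,0],[0,2.4,20,0,0,0,0],[0,2.4,20,0,0,0,0],[0,2.4,20,0,0,0,0],[0,2.4,20,0,0,0,0],[0,2.4,20,0,0,0,0],[0,1.2,10,0,0,0,0],[0,0.6,5,0,0,0,0],[0,0.4,3,0,0,0,0],[0,0,0,0,0,0,0],[0,0,0,0,0,0,0]],
  ],
)

```text
time_s: 17.82
ee_pos: [0.581, 0.2182, 0.1255]
eef_rot: [-3.022, 0.002, 1.726]
force: [0.5, -0.4, -2.0]
grip_width: 0.0115
grip_force: 35.0
```

Request:
carry_out(
  plan=[
    [[0,0.4,3,0,0,0,0],[0,0,0,0,0,0,0],[0,0,0,0,0,0,16],[0,0,0,0,0,0,22],[0,0,0,0,0,0,30],[0,0,0,0,0,0,36],[0,0,0,0,0,0,36],[0,0,0,0,0,0,36],[0,0,-10,0,0,0,36],[0,0,-20,0,0,0,36],[0,0,-25,0,0,0,36],[0,0,-30,0,0,0,36],[0,0,-30,0,0,0,36],[0,0,-25,0,0,0,36],[0,0,0,-0.06,0,0,36],[0,0,0,-0.06,0,0,36],[0,0,0,0,0,0,36]],
  ],
)

```text
time_s: 19.23
ee_pos: [0.597, 0.2212, 0.2622]
eef_rot: [3.139, 0.002, 1.726]
force: [-0.5, 0.8, 0.8]
grip_width: 0.0362
grip_force: 0.0
```

Request:
carry_out(
  plan=[
    [[0,-32,0,0,0,0,36],[0,-32,0,0,0,0,36],[0,-32,0,0,0,0,36],[0,-32,0,0,0,0,36],[0,-32,0,0,0,0,36],[0,-32,0,0,0,0,36],[0,-32,0,0,0,0,36],[-36.5,0,0,0,0,0,36],[-36.5,0,0,0,0,0,36],[-36.5,0,0,0,0,0,36],[-36.5,0,0,0,0,0,36],[-36.5,0,0,0,0,0,36],[-36.5,0,0,0,0,0,36],[-36.5,0,0,0,0,0,36],[-36.5,0,0,0,0,0,36],[-36.5,0,0,0,0,0,36],[-36.5,0,0,0,0,0,36],[-36.5,0,0,0,0,0,36]],
  ],
)

```text
time_s: 20.73
ee_pos: [0.4378, -0.2121, 0.2623]
eef_rot: [-3.138, 0.001, 1.725]
force: [0.7, 0.8, 0.8]
grip_width: 0.0361
grip_force: 0.0
```

Request:
carry_out(
  plan=[
    [[0,0,0,0,0,0.1215,36],[0,0,0,0,0,0.1215,36],[0,0,0,0,0,0,36],[0,0,0,0,0,0,36]],
  ],
)

```text
time_s: 21.07
ee_pos: [0.438, -0.2101, 0.262]
eef_rot: [-3.139, 0.002, 1.486]
force: [-0.8, 0.3, -0.2]
grip_width: 0.0359
grip_force: 0.0
```

```bash
python3 - <<'E'
from h import *
from station import optics
ims=[]
for n in("scene","top"):
    c=optics.camera(n); ims.append(c["pixels"][:,:,::-1])
cv2.imwrite("pics/b4.png",cv2.resize(np.hstack([ims[0][50:250,200:400],ims[1][80:280,90:290]]),None,fx=2,fy=2))
E
```

```text
(no output)
```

View pics/b4.png

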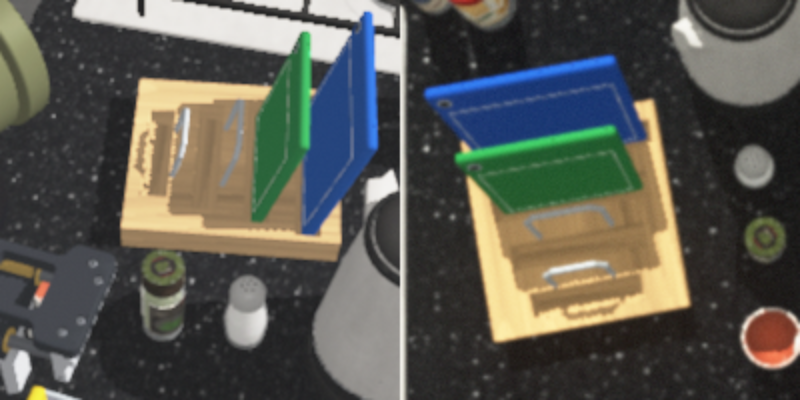

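Request:
carry_out(
  plan=[
    [[0,0,20,0,0,0,36],[0,0,30,0,0,0,36],[0,0,30,0,0,0,36],[0,0,30,0,0,0,36],[0,0,22,0,0,0,36],[0,0,15,0,0,0,36],[0,0,10,0,0,0,36],[0,0,5,0,0,0,36],[0,0,0,0,0,0,36],[0,0,0,0,0,0,36],[0,0,0,0,0,0,0],[0,0,0,0,0,0,0],[0,0,0,0,0,0,0],[0,0,0,0,0,0,0],[0,0,0,0,0,0,0],[0,0,0,0,0,0,0]],
  ],
)

```text
time_s: 22.5
ee_pos: [0.438, -0.2107, 0.1]
eef_rot: [-3.141, 0.003, 1.483]
force: [0.5, 0.3, 3.1]
grip_width: 0.0115
grip_force: 35.0
```

Request:
carry_out(
  plan=[
    [[0,0,-8,0,0,0,0],[0,0,-15,0,0,0,0],[0,0,-25,0,0,0,0],[0,0,-25,0,0,0,0],[0,0,-25,0,0,0,0],[0,0,-25,0,0,0,0],[0,0,-17,0,0,0,0],[0,0,-10,0,0,0,0],[20,0,0,0,0,0,0],[25,0,0,0,0,0,0],[25,0,0,0,0,0,0],[25,0,0,0,0,0,0],[25,0,0,0,0,0,0],[25,0,0,0,0,0,0],[25,0,0,0,0,0,0],[20,0,0,0,0,0,0],[10,0,0,0,0,0,0],[0,0,0,0,0,0,0]],
  ],
)

```text
time_s: 24.0
ee_pos: [0.4555, -0.0097, 0.2489]
eef_rot: [-3.14, 0.003, 1.485]
force: [-0.3, -0.5, -1.9]
grip_width: 0.012
grip_force: 35.0
```

Request:
carry_out(
  plan=[
    [[0,0,0,0,0,-0.1215,0],[0,0,0,0,0,-0.1215,0],[26,0,0,0,0,0,0],[26,0,0,0,0,0,0],[26,0,0,0,0,0,0],[26,0,0,0,0,0,0],[26,0,0,0,0,0,0],[26,0,0,0,0,0,0],[26,0,0,0,0,0,0],[26,0,0,0,0,0,0],[0,20.8,0,0,0,0,0],[0,20.8,0,0,0,0,0],[0,20.8,0,0,0,0,0],[0,20.8,0,0,0,0,0],[0,20.8,0,0,0,0,0],[0,0,0,0.06,0,0,0],[0,0,0,0.06,0,0,0],[0,0,0,0,0,0,0],[0,0,0,0,0,0,0]],
  ],
)

```text
time_s: 25.58
ee_pos: [0.5269, 0.2096, 0.2476]
eef_rot: [-3.02, 0.003, 1.725]
force: [-0.1, 0.1, -0.9]
grip_width: 0.0118
grip_force: 35.0
```

Request:
carry_out(
  plan=[
    [[-0.7,1.4,20,0,0,0,0],[0,2.4,20,0,0,0,0],[0,2.4,20,0,0,0,0],[0,2.4,20,0,0,0,0],[0,2.4,20,0,0,0,0],[0,2.4,20,0,0,0,0],[0,1.2,10,0,0,0,0],[0,1,8,0,0,0,0],[0,0.4,3,0,0,0,0],[0,0,0,0,0,0,0],[0,0,0,0,0,0,0]],
  ],
)

```text
time_s: 26.5
ee_pos: [0.5256, 0.2095, 0.1075]
eef_rot: [-3.021, 0.002, 1.726]
force: [0.1, 0.3, -1.4]
grip_width: 0.0119
grip_force: 35.0
```

Request:
carry_out(
  plan=[
    [[0,0.4,3,0,0,0,0],[0,0.2,2,0,0,0,0],[0,0,0,0,0,0,0],[0,0,0,0,0,0,16],[0,0,0,0,0,0,22],[0,0,0,0,0,0,30],[0,0,0,0,0,0,36],[0,0,0,0,0,0,36],[0,0,0,0,0,0,36],[0,0,-10,0,0,0,36],[0,0,-20,0,0,0,36],[0,0,-25,0,0,0,36],[0,0,-30,0,0,0,36],[0,0,-30,0,0,0,36],[0,0,-25,0,0,0,36],[0,0,0,-0.06,0,0,36],[0,0,0,-0.06,0,0,36],[0,0,0,0,0,0,36]],
  ],
)

```text
time_s: 28.0
ee_pos: [0.5415, 0.2124, 0.2421]
eef_rot: [3.139, 0.002, 1.726]
force: [0.1, 0.4, 0.3]
grip_width: 0.036
grip_force: 0.0
```

Request:
carry_out(
  plan=[
    [[0,-27.5,0,0,0,0,36],[0,-27.5,0,0,0,0,36],[0,-27.5,0,0,0,0,36],[0,-27.5,0,0,0,0,36],[-38.5,0,0,0,0,0,36],[-38.5,0,0,0,0,0,36],[-38.5,0,0,0,0,0,36],[-38.5,0,0,0,0,0,36],[-38.5,0,0,0,0,0,36],[-38.5,0,0,0,0,0,36],[-38.5,0,0,0,0,0,36],[-38.5,0,0,0,0,0,36],[-38.5,0,0,0,0,0,36],[-38.5,0,0,0,0,0,36],[-38.5,0,0,0,0,0,36],[0,24,0,0,0,0,36],[0,24,0,0,0,0,36],[0,0,0,0,0,0.1215,36],[0,0,0,0,0,0.1215,36],[0,0,0,0,0,0,36]],
  ],
)

```text
time_s: 29.67
ee_pos: [0.5461, -0.2156, 0.2415]
eef_rot: [-3.138, 0.002, 1.477]
force: [0.2, -1.1, 0.3]
grip_width: 0.0359
grip_force: 0.0
```

```bash
python3 - <<'E'
from h import *
from station import optics,telemetry
ims=[]
for n in("scene","top"):
    c=optics.camera(n); ims.append(c["pixels"][:,:,::-1])
cv2.imwrite("pics/b5.png",cv2.resize(np.hstack([ims[0][50:250,200:400],ims[1][80:280,90:290]]),None,fx=2,fy=2))
o=telemetry.get_obs(); print(o["ee_pos"],o["eef_rot"])
E
```

```text
[ 0.54590747 -0.21569604  0.24173823] [-3.13912641e+00  2.17330421e-03  1.48676759e+00]
```

View pics/b5.png

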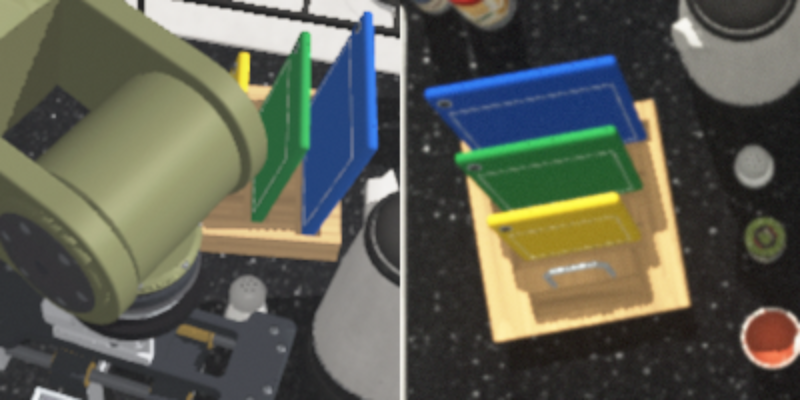

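Request:
carry_out(
  plan=[
    [[0,0,20,0,0,0,36],[0,0,30,0,0,0,36],[0,0,30,0,0,0,36],[0,0,30,0,0,0,36],[0,0,20,0,0,0,36],[0,0,14,0,0,0,36],[0,0,10,0,0,0,36],[0,0,4.7,0,0,0,36],[0,0,0,0,0,0,36],[0,0,0,0,0,0,36],[0,0,0,0,0,0,0],[0,0,0,0,0,0,0],[0,0,0,0,0,0,0],[0,0,0,0,0,0,0],[0,0,0,0,0,0,0],[0,0,0,0,0,0,0]],
  ],
)

```text
time_s: 31.1
ee_pos: [0.5459, -0.2161, 0.0833]
eef_rot: [-3.141, 0.003, 1.483]
force: [-0.4, 0.2, 3.0]
grip_width: 0.0114
grip_force: 35.0
```

Request:
carry_out(
  plan=[
    [[0,0,-8,0,0,0,0],[0,0,-15,0,0,0,0],[0,0,-25,0,0,0,0],[0,0,-25,0,0,0,0],[0,0,-25,0,0,0,0],[0,0,-25,0,0,0,0],[0,0,-25,0,0,0,0],[0,0,-12,0,0,0,0],[10,-15,0,0,0,0,0],[20,-20,0,0,0,0,0],[25,-20,0,0,0,0,0],[25,-20,0,0,0,0,0],[25,-10,0,0,0,0,0],[25,0,0,0,0,0,0],[25,0,0,0,0,0,0],[25,0,0,0,0,0,0],[20,0,0,0,0,0,0],[0,0,0,0,0,0,0],[0,0,0,0,0,0,0]],
  ],
)

```text
time_s: 32.68
ee_pos: [0.4788, -0.0085, 0.2428]
eef_rot: [-3.14, 0.003, 1.484]
force: [-0.6, 0.5, -0.5]
grip_width: 0.0115
grip_force: 35.0
```

Request:
carry_out(
  plan=[
    [[0,0,0,0,0,-0.1215,0],[0,0,0,0,0,-0.1215,0],[26,0,0,0,0,0,0],[26,0,0,0,0,0,0],[26,0,0,0,0,0,0],[26,0,0,0,0,0,0],[26,0,0,0,0,0,0],[26,0,0,0,0,0,0],[26,0,0,0,0,0,0],[26,0,0,0,0,0,0],[0,12.5,0,0,0,0,0],[0,12.5,0,0,0,0,0],[0,0,0,0.06,0,0,0],[0,0,0,0.06,0,0,0],[0,0,0,0,0,0,0],[0,0,0,0,0,0,0]],
  ],
)

```text
time_s: 34.02
ee_pos: [0.4721, 0.1996, 0.2415]
eef_rot: [-3.02, 0.003, 1.725]
force: [-0.4, 0.1, -0.5]
grip_width: 0.0119
grip_force: 35.0
```

Request:
carry_out(
  plan=[
    [[0.5,1,20,0,0,0,0],[0,2.4,20,0,0,0,0],[0,2.4,20,0,0,0,0],[0,2.4,20,0,0,0,0],[0,2.4,20,0,0,0,0],[0,2.4,20,0,0,0,0],[0,2.4,20,0,0,0,0],[0,0.9,8,0,0,0,0],[0,0.4,3,0,0,0,0],[0,0,0,0,0,0,0],[0,0,0,0,0,0,0]],
  ],
)

```text
time_s: 34.93
ee_pos: [0.4703, 0.2003, 0.0911]
eef_rot: [-3.022, 0.002, 1.726]
force: [0.2, -0.1, -1.1]
grip_width: 0.0121
grip_force: 35.0
```

Foot is about 16 mm up; lower 4 mm, release, then lift and back off.

Request:
carry_out(
  plan=[
    [[0,0.4,3,0,0,0,0],[0,0.1,1,0,0,0,0],[0,0,0,0,0,0,0],[0,0,0,0,0,0,16],[0,0,0,0,0,0,22],[0,0,0,0,0,0,30],[0,0,0,0,0,0,30],[0,0,0,0,0,0,30],[0,0,-10,0,0,0,30],[0,0,-20,0,0,0,30],[0,0,-25,0,0,0,30],[0,0,-30,0,0,0,30],[0,0,-30,0,0,0,30],[0,0,-30,0,0,0,30],[0,0,-25,0,0,0,30],[0,0,0,-0.06,0,0,30],[0,0,0,-0.06,0,0,30],[0,0,0,0,0,0,30]],
  ],
)

```text
time_s: 36.43
ee_pos: [0.4897, 0.2039, 0.2562]
eef_rot: [3.139, 0.002, 1.726]
force: [-0.0, 0.3, 1.0]
grip_width: 0.0304
grip_force: 0.0
```

Request:
carry_out(
  plan=[
    [[-30,0,0,0,0,0,30],[-30,0,0,0,0,0,30],[-30,0,0,0,0,0,30],[-30,0,0,0,0,0,30],[-30,0,0,0,0,0,30],[-30,0,0,0,0,0,30],[-30,0,0,0,0,0,30],[-30,0,0,0,0,0,30],[-30,0,0,0,0,0,30],[-30,0,0,0,0,0,30],[-30,0,0,0,0,0,30],[-30,0,0,0,0,0,30],[-30,0,0,0,0,0,30],[0,0,0,0,0,0,30],[0,0,0,0,0,0,30],[0,0,0,0,0,0,30],[0,0,0,0,0,0,30]],
  ],
)

```text
time_s: 37.85
ee_pos: [0.5503, -0.1806, 0.2558]
eef_rot: [-3.139, 0.002, 1.727]
force: [-0.1, 0.2, 0.9]
grip_width: 0.03
grip_force: 0.0
```

```bash
python3 - <<'E'
from h import *
from station import optics
ims=[]
for n in("scene","top"):
    c=optics.camera(n); ims.append(c["pixels"][:,:,::-1])
cv2.imwrite("pics/b6.png",cv2.resize(np.hstack([ims[0][50:250,200:400],ims[1][80:280,100:300]]),None,fx=2,fy=2))
E
```

```text
(no output)
```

View pics/b6.png

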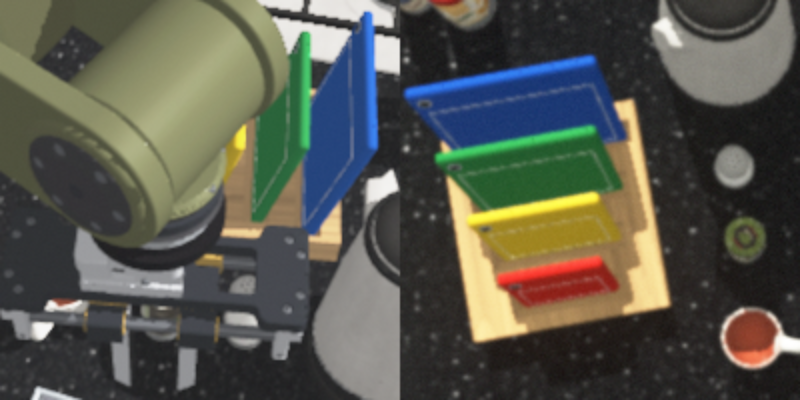

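The top view shows all four boards leaning back in size order: red front (560,285), yellow (545,225), green (530,165), blue back (515,100). The three bystanders stand where they were, so I'm handing in.

```bash
python3 -c "
from station import ctrl
print(ctrl.hand_in())"
```

```text
the job is handed in; nothing more can be done
None
```

I put all four boards away in the bamboo stand in size order, red in the front slot through to blue at the back, each leaning back on its wire. The salt shaker, spice jar and cup were left where they stood, and the job is handed in at about 38 s; the hand-in returned no verdict.

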